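# Fish the bobbin case out of the gap

## Task

A bobbin case (the small round steel drum) has dropped into one of the two gaps between the three stock boxes. Take the bent rod from its rest, reach down into the gap behind the bobbin case and draw it out through the open end, so that it lies wholly clear in front of the boxes, close to them; touch it only with the rod. Leave the presser foot in the other gap where it is, and put the rod back on its rest.

Things in the scene. Friction and masses are not known exactly. Their poses are not given: they have to be found in the camera images.
- case_center (a point): the dropped bobbin case: a round dark steel drum 24 mm in diameter and 12 mm high, 30 g, lying flat on the table in one of the two gaps, free to slide. The point is its centre, 6 mm above the table.
- boxes: three grey metal stock boxes fixed in a row, each 140 (x) by 80 (y) by 30 mm high. Two gaps 30 mm wide run between them along x, centred on y = -55 and +55 mm, their floor the table; open at x = -70 mm (robot side), shut by a 15 mm high bar at x = +60 to +70 mm. The case starts in one gap at x = -30 to +20 mm. Origin on the table at the middle of the row; z up.
- rod_grip (a point): bent rod, 140 g: 18 mm square wood handle, x = -90 to +60 mm; 8 mm steel leg straight down at x = +75 mm to z = -119 mm. Point: where to grip, on the handle's axis; x along the handle, roughly away from the robot; z up. It starts 129 mm above the table, lying loose on a fixed rest: two posts 10 mm thick at x = -70 and +40 mm, 120 mm high, with 12 mm cheeks 32 mm apart; handle free between them.
- foot_center (a point): a dark steel presser foot lying in the other gap, to be left alone: a flat sole 32 by 13 by 5 mm with an upright 8 mm square shank, 23 mm high in all. The point is 10 mm above the table in its middle.

How it is judged (in metres and radians):
On the way, in this order (a step that is already met when the one before it is completed fails the run):
1. the rod is lifted out of its rest (distance of rod_grip from where it was at the start of the episode above 0.05 m), for 0.1 s.
2. the bobbin case is out of the gap, the rod still off its rest (x of case_center in the frame of boxes below -0.082 m and distance of rod_grip from where it was at the start of the episode above 0.05 m), for 0.1 s.
At the end, for the whole second after the job is handed in: Bobbin case still on the table, its centre 12 to 150 mm out from the gaps' open end and within 150 mm either side of the row's middle; rod still in its rest, grip point within 25 mm and 10 degrees of upright; presser foot within 20 mm of its start (x of case_center in the frame of boxes between -0.22 and -0.082 m and y of case_center in the frame of boxes between -0.15 and 0.15 m and height (world z) of case_center below 0.02 m and linear speed of each of case, rod below 0.02 m/s and distance of rod_grip from where it was at the start of the episode below 0.025 m and angle between rod_grip's own z axis and vertical below 0.17 rad and distance of foot_center from where it was at the start of the episode below 0.02 m); the robot touches nothing.
It fails at once if the gripper or arm touches the bobbin case (contact force between any of the fingers, the arm and case above 0.3 N).
It fails at once if the presser foot is moved by more than 20 mm (distance of foot_center from where it was at the start of the episode above 0.02 m).
It also fails if it takes over 50 s, if anything falls off the work surface, if the arm or the gripper's body presses on something with over 40 N, if the wrist force passes 120 N, or if a joint passes its speed limit or range.

## Robot

A 6-joint arm with a two-finger parallel gripper is mounted at the origin on the work surface. World frame = base frame: x ahead of the robot, y to its left, z up, the work surface at z = 0. Lengths are in mm, angles in rad, forces in N, time in s.
With the tool pointing down it reaches from about 350 to 975 mm from the base axis. Payload 7.1 kg.
Tool frame: the origin (TCP) lies at the centre of the arm's flange, where the gripper is bolted on; the fingertips stand 182 mm ahead of it and the grasp point (between the pads) lies 163 mm ahead of it; z points along the fingers, y is the line along which they close (so a half turn about z gives the same grasp; the last joint's range is limited). The gripper opens to 88 mm and grips with 3 to 60 N. Pads are 20 mm wide; open, the fingers measure 115 mm over their backs; the gripper's body (75 mm by 178 mm) begins 61 mm behind the grasp point.
Start: joints at [1.122, 0.423, 1.63, -0, 1.089, -0.019], TCP at [260.399, 568.154, 404.675] pointing down, gripper open.
Joint ranges: [-3, 3], [-0.9, 2.11], [0.09, 2.58], [-1.31, 4.45], [0.11, 2.69], [-2.54, 2.54]. Speed limits (rad/s): [2.39, 2.39, 3.01, 3.14, 3.14, 3.14].

## Interface

Orientations are given as a rotation vector (axis times angle).
In Python, from workcell import readout, get_image, ctrl gives the robot as it stands.
- The arm moves only by the tool step_arm, never from a script. Its argument "targets" is a list that holds one entry, the list of rows, each a list of 7 numbers: the shift along the world's x, y, z as a fraction of full scale, then the turn, a rotation vector about the world's x, y, z as a fraction of full scale, then the opening, from 0 (shut) to 1 (fully open). In form: [[[dx, dy, dz, wx, wy, wz, claw], ...]]. A call has exactly 5 rows; each row shifts and turns the commanded pose from where the row before left it; what a row does not reach is not made up. Full scale, the value 1, is 0.05 m for a shift and 4 degrees for a turn. A row lasts 1/8 s, in which the tool goes at most 62.5 mm and 10.7 degrees, less where a joint would pass 70% of its speed; a pose out of reach is approached as far as the arm can. A call with a number of a shift or a turn outside -1 to 1 is refused whole. A call with a gripper value outside its range is refused whole. The fingers move at their own pace and stop on an object; the grip force is fixed at half the most. Time passes only in rows, so rows that do not move let the fingers close, or fill a call up. It gives the time, the measured TCP pose, the force, the opening and the grip force at its end, in the units of the state.
- readout.get_obs(): the state, without advancing time (a new reading comes with each control period).
- get_image(name): name is "scene" or "side" or "wrist"; returns a dict with "pixels" (420x560x3 uint8, red, green, blue), "intrinsics" (3x3 intrinsics, pixels), "k1" (the pictures are not rectified: a ray, as slopes to the right and down, at radius r is drawn at 1 + k1 r^2 times it, then the intrinsics apply), "extrinsics" (4x4, takes a point from world to camera coordinates). Camera axes: x right, y down, z forward; pixel columns grow to the right and rows downward; lengths in mm; the calibration is good to about 2 mm. A picture is of the moment at which its call begins. There is no depth.
- ctrl.close_job(): hands the job in; it is judged then, once.
The state is a dict: "t": time; "qpos": joint angles; "qvel": joint speeds; "joint_torque": joint torques, N m; "ee_pos": TCP position; "orientation": TCP orientation; "ft_force": force on the tool from outside, world axes, zero at the start; "moment": the same for the moment, N m; "width": finger opening in mm; "grasp_force": force on a finger pad.
Only numpy, scipy, OpenCV 4.12 (cv2) and the standard library are available. Lean on these libraries where they do the work, as an engineer would, in place of code of your own. Each camera call takes 0.05 s, during which the arm holds its last target. There are 200 camera calls.

## Working session

There is one attempt and no reset: what is moved stays moved. The work goes in short steps, Python scripts to look and compute and a tool call to move; the robot and the scene stay as the last step left them, time stands still between calls to the robot, and variables do not carry over. Pictures are saved under pics/ and viewed, at most 10 in all, crops included, and the job is handed in when it is done.

Besides the shell and the picture viewer there is one more tool, called after "Request:" by a JSON object that holds its "api" and its "payload". step_arm: Moves the arm, as the interface text tells. Shift numbers are shares of 0.05 m and turn numbers shares of 4 degrees, none past 1 either way. Its arguments: {"type":"object","properties":{"targets":{"type":"array"}},"required":["targets"]}

```bash
mkdir -p pics; python3 - <<'E'
from workcell import readout,get_image
import cv2
o=readout.get_obs();print({k:o[k] for k in('t','ee_pos','orientation','width')})
for n in('scene','side'):
    d=get_image(n);cv2.imwrite(f'pics/{n}0.png',d['pixels'][:,:,::-1]);print(n,d['intrinsics'],d['k1'],d['extrinsics'])
E
```

```text
{'t': 0.0, 'ee_pos': array([260.28865124, 567.92222664, 403.90043958]), 'orientation': array([-6.69859266e-01, -3.06898489e+00,  2.32774463e-03]), 'width': 87.92966619475813}
scene [[396.18218251   0.         286.83034077]
 [  0.         396.18218251 210.99740348]
 [  0.           0.           1.        ]] -0.04511583681035152 [[ 8.10986463e-01  5.84718379e-01  2.01339035e-02 -4.80363867e+02]
 [ 4.30181468e-01 -5.72617646e-01 -6.97891779e-01 -1.99341150e+02]
 [-3.96541121e-01  5.74642018e-01 -7.15920170e-01  1.01741918e+03]
 [ 0.00000000e+00  0.00000000e+00  0.00000000e+00  1.00000000e+00]]
side [[381.71590725   0.         271.88688611]
 [  0.         381.71590725 209.29439247]
 [  0.           0.           1.        ]] -0.08441166396535382 [[-8.90150081e-01 -4.55520065e-01 -1.15889297e-02  5.37783255e+02]
 [-3.42555143e-01  6.85738999e-01 -6.42197789e-01  2.95741048e+02]
 [ 3.00480960e-01 -5.67682566e-01 -7.66451366e-01  5.45815559e+02]
 [ 0.00000000e+00  0.00000000e+00  0.00000000e+00  1.00000000e+00]]
```

View pics/scene0.png

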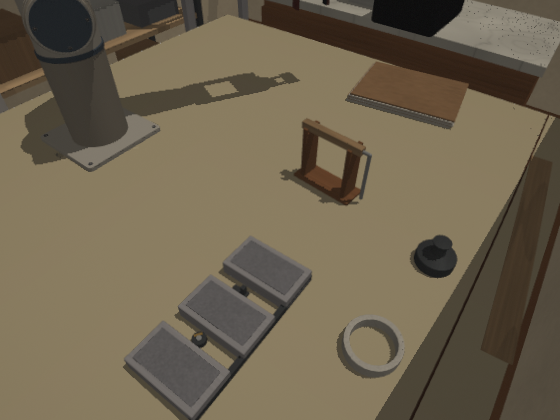

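View pics/side0.png

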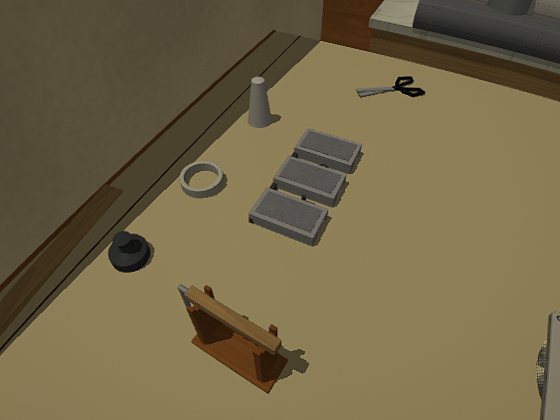

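The scene picture shows the three boxes at about (267,268), (227,312) and (178,365), with dark objects in the gaps at (241,290) and (199,338). The rod is on its rest, handle from (305,127) to (362,150) and leg at (366,175). The side view shows the rod handle from (190,290) to (280,348) and the boxes at (330,150), (310,180) and (288,214).

```bash
cat > h.py <<'E'
import numpy as np,cv2
from workcell import readout,get_image
def ray(d,uv):
    K=d['intrinsics'];x=(uv[0]-K[0,2])/K[0,0];y=(uv[1]-K[1,2])/K[1,1];rd=np.hypot(x,y);r=rd
    for _ in range(20): r=rd/(1+d['k1']*r*r)
    s=r/rd if rd>0 else 1
    E=d['extrinsics'];R=E[:3,:3];c=-R.T@E[:3,3]
    v=R.T@np.array([x*s,y*s,1.]);return c,v
def plane(d,uv,z):
    c,v=ray(d,uv);return c+v*(z-c[2])/v[2]
def proj(d,p):
    E=d['extrinsics'];q=E[:3,:3]@np.asarray(p,float)+E[:3,3];a=q[:2]/q[2];a=a*(1+d['k1']*(a@a))
    return d['intrinsics'][[0,1],[0,1]]*a+d['intrinsics'][:2,2]
def tri(d1,u1,d2,u2):
    A=np.zeros((3,3));b=np.zeros(3);rs=[ray(d1,u1),ray(d2,u2)]
    for c,v in rs:
        v=v/np.linalg.norm(v);P=np.eye(3)-np.outer(v,v);A+=P;b+=P@c
    return np.linalg.solve(A,b)
E
python3 - <<'E'
from h import *
s=get_image('scene');t=get_image('side')
a=cv2.resize(s['pixels'][225:415,115:325],None,fx=3,fy=3,interpolation=cv2.INTER_CUBIC)
b=cv2.resize(t['pixels'][120:250,235:375],None,fx=4,fy=4,interpolation=cv2.INTER_CUBIC)
c=cv2.resize(s['pixels'][110:210,285:385],None,fx=5,fy=5,interpolation=cv2.INTER_CUBIC)
e=cv2.resize(t['pixels'][275:400,170:320],None,fx=4,fy=4,interpolation=cv2.INTER_CUBIC)
for n,i in zip('abce',(a,b,c,e)): cv2.imwrite(f'pics/{n}.png',np.clip(i[:,:,::-1]*1.6,0,255).astype(np.uint8))
E
```

```text
(no output)
```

View pics/a.png

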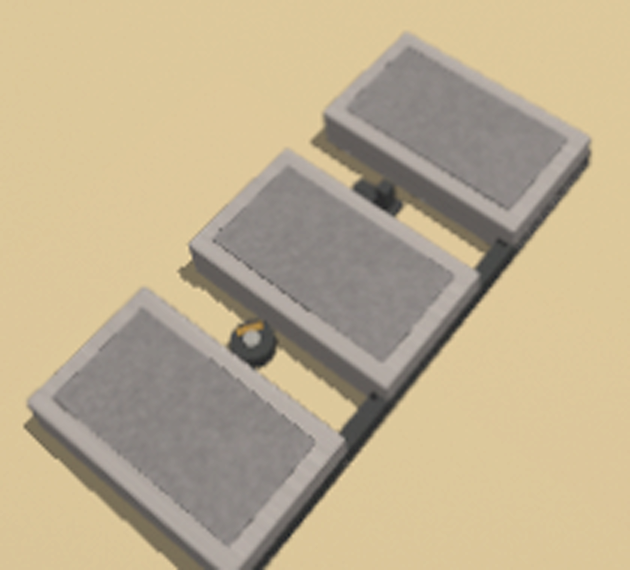

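View pics/c.png

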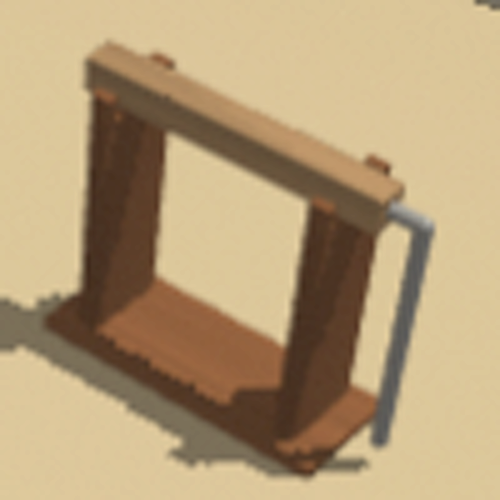

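View pics/e.png

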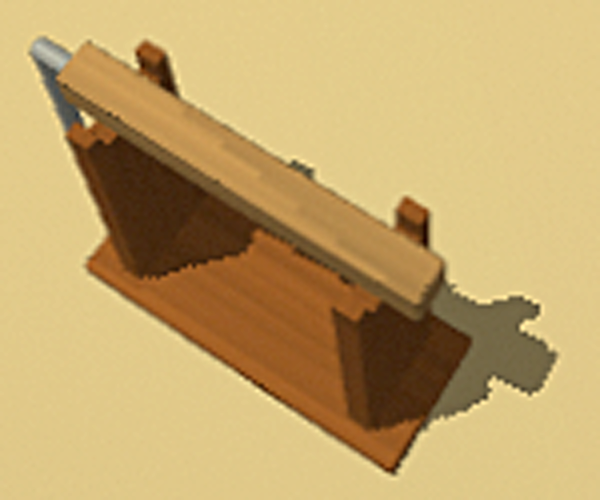

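Crop a: the case (round, orange mark) is at (252,341), in the lower gap, and the presser foot (with shank) is at (378,192), in the upper gap. Crops c and e show the handle top ends clearly, with the leg at the far end.

```bash
python3 - <<'E'
from h import *
np.set_printoptions(precision=1,suppress=True)
s=get_image('scene');t=get_image('side')
f=lambda p,k,u,v:((p[0]+.5)/k-.5+u,(p[1]+.5)/k-.5+v)
A=lambda *p:f(p,3,115,225); C=lambda *p:f(p,5,285,110); E=lambda *p:f(p,4,170,275)
box={'near':[(30,402),(145,290),(343,440)],'mid':[(190,248),(288,150),(477,272),(383,385)],'far':[(325,115),(405,35),(590,142),(512,232)]}
for n,ps in box.items(): print(n,[plane(s,A(*p),30)[:2] for p in ps])
print('case top',plane(s,A(252,340),12)[:2]); print('foot',plane(s,A(378,195),10)[:2])
for a,b in [((88,60),(422,295)),((112,42),(443,262)),((388,205),(60,78)),((402,185),(85,42))]:
  for (c,e) in [(a,b)]: print('tri',tri(s,C(*c),t,E(*e)),plane(s,C(*c),138)[:2],plane(t,E(*e),138)[:2])
print('leg bottom', plane(s,C(380,443),10),'leg top',tri(s,C(428,228),t,E(40,45)))
E
```

```text
near [array([ 550.2, -351.5]), array([ 549.6, -275.6]), array([ 685.9, -273.5])]
mid [array([ 550.1, -243.9]), array([ 548.2, -165.2]), array([ 683.1, -162.9]), array([ 683.4, -240.8])]
far [array([ 548.4, -133.8]), array([546.6, -57.4]), array([685. , -56.3]), array([ 683.7, -132. ])]
case top [ 606.1 -257.3]
foot [ 600.1 -148.3]
tri [493.1 195.9 129.9] [496.4 183.3] [495.1 200.6]
tri [497.  192.  143.1] [496.7 200.9] [494. 188.]
tri [642.4 185.4 128.9] [644.6 171.2] [641.2 189.9]
tri [642.6 177.3 142.6] [642.8 186. ] [641.4 174.2]
leg bottom [657.4 181.8  10. ] leg top [659.5 179.3 129. ]
```

Request:
{"api": "step_arm", "payload": {"targets": [[[0.65,-0.76,0,0,0,0.49,1],[0.65,-0.76,0,0,0,0.49,1],[0.65,-0.76,0,0,0,0.49,1],[0.65,-0.76,0,0,0,0.49,1],[0.65,-0.76,0,0,0,0.49,1]]]}}

```text
t: 0.92
ee_pos: [423.8, 376.9, 404.8]
orientation: [0.403, 3.115, 0.0]
ft_force: [0.6, 0.1, -0.4]
width: 88.0
grasp_force: 0.0
```

Request:
{"api": "step_arm", "payload": {"targets": [[[0.65,-0.76,0,0,0,0.49,1],[0.65,-0.76,0,0,0,0.49,1],[0.65,-0.76,0,0,0,0.49,1],[0.65,-0.76,0,0,0,0.49,1],[0.6,-0.76,0,0,0,0.49,1]]]}}

```text
t: 1.55
ee_pos: [583.9, 186.8, 404.7]
orientation: [0.136, 3.138, 0.0]
ft_force: [-0.6, -0.6, 0.9]
width: 87.8
grasp_force: 0.0
```

```bash
python3 - <<'E'
from h import *
np.set_printoptions(precision=2,suppress=True)
from scipy.spatial.transform import Rotation as R
o=readout.get_obs();print(o['t'],o['ee_pos'],R.from_rotvec(o['orientation']).as_matrix(),o['qpos'])
w=get_image('wrist');cv2.imwrite('pics/w1.png',w['pixels'][:,:,::-1])
for p in [(495.5,193.2,138),(642.5,180.3,138),(583.7,185.5,138)]: print(proj(w,p))
E
```

```text
1.55 [583.89 186.77 404.74] [[-1.    0.09  0.  ]
 [ 0.09  1.    0.  ]
 [-0.    0.   -1.  ]] [ 0.29  0.41  1.66  0.    1.08 -1.19]
[280.29 104.65]
[280.46 279.47]
[280.45 215.45]
```

View pics/w1.png

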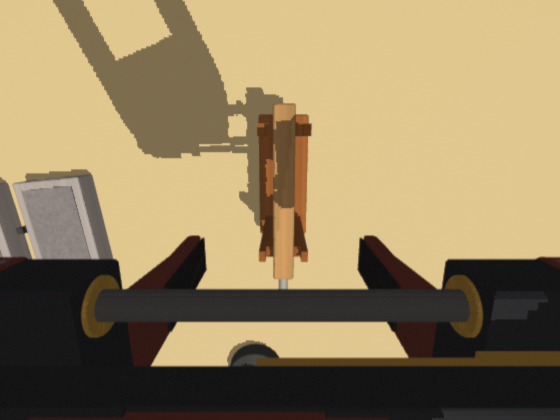

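The wrist view shows the handle from (285,104) to (283,279), about 3 mm toward +y of the prediction. It is parallel to the fingers and centred between them, so I can descend.

Request:
{"api": "step_arm", "payload": {"targets": [[[0,0.01,-0.5,0,0,0,1],[0,0.01,-0.5,0,0,0,1],[0,0,-0.5,0,0,0,1],[0,0,-0.5,0,0,0,1],[0,0,-0.25,0,0,0,1]]]}}

```text
t: 2.22
ee_pos: [582.4, 189.2, 290.8]
orientation: [-0.138, -3.137, 0.001]
ft_force: [-0.1, 0.4, 0.9]
width: 87.7
grasp_force: 0.0
```

Request:
{"api": "step_arm", "payload": {"targets": [[[0,0,0,0,0,0,0.6],[0,0,0,0,0,0,0.4],[0,0,0,0,0,0,0.1],[0,0,0,0,0,0,0],[0,0,0,0,0,0,0]]]}}

```text
t: 2.85
ee_pos: [583.0, 189.2, 292.5]
orientation: [0.138, 3.138, 0.0]
ft_force: [0.4, 0.1, -1.2]
width: 41.3
grasp_force: 0.0
```

Request:
{"api": "step_arm", "payload": {"targets": [[[0,0,0,0,0,0,0],[0,0,0,0,0,0,0],[0,0,0,0,0,0,0],[0,0,0,0,0,0,0],[0,0,0,0,0,0,0]]]}}

```text
t: 3.48
ee_pos: [582.9, 189.1, 292.2]
orientation: [-0.138, -3.139, 0.0]
ft_force: [0.8, 0.3, 0.4]
width: 17.7
grasp_force: 30.0
```

Request:
{"api": "step_arm", "payload": {"targets": [[[0,0,0.2,0,0,0,0],[0,0,0.4,0,0,0,0],[0,0,0.4,0,0,0,0],[0,0,0.4,0,0,0,0],[0,0,0.4,0,0,0,0]]]}}

```text
t: 4.1
ee_pos: [582.9, 189.2, 384.6]
orientation: [0.138, 3.137, 0.001]
ft_force: [-0.1, 0.6, -0.7]
width: 17.6
grasp_force: 30.0
```

Request:
{"api": "step_arm", "payload": {"targets": [[[0,-0.4,0,0,0,0,0],[0,-0.8,0,0,0,0,0],[0,-0.9,0,0,0,0,0],[0,-0.9,0,0,0,0,0],[0,-0.9,0,0,0,0,0]]]}}

```text
t: 4.72
ee_pos: [582.1, -8.4, 381.9]
orientation: [-0.138, -3.138, 0.0]
ft_force: [-0.2, -0.4, -1.3]
width: 17.9
grasp_force: 30.0
```

Request:
{"api": "step_arm", "payload": {"targets": [[[0,-0.9,0,0,0,0,0],[0,-0.9,0,0,0,0,0],[0,-0.9,0,0,0,0,0],[0,-0.9,0,0,0,0,0],[0,-0.9,0,0,0,0,0]]]}}

```text
t: 5.35
ee_pos: [581.7, -233.3, 381.8]
orientation: [-0.139, -3.138, -0.0]
ft_force: [0.7, 0.9, -2.2]
width: 17.7
grasp_force: 30.0
```

Request:
{"api": "step_arm", "payload": {"targets": [[[0,-0.4,0,0,0,0,0],[0,0,-0.4,0,0,0,0],[0,0,-0.4,0,0,0,0],[0,0,0,0,0,0,0],[0,0,0,0,0,0,0]]]}}

```text
t: 5.98
ee_pos: [583.2, -249.9, 341.8]
orientation: [-0.135, -3.138, -0.0]
ft_force: [-0.0, -0.2, -0.1]
width: 18.2
grasp_force: 30.0
```

```bash
python3 - <<'E'
from h import *
np.set_printoptions(precision=2,suppress=True)
o=readout.get_obs();print(o['t'],o['ee_pos'],o['orientation'],o['qpos'])
P=[]
for n in('wrist','side','scene'):
    w=get_image(n);e=o['ee_pos']
    print(n,'leg tip/top pred',proj(w,e+[74.7,-6.6,-163-119]),proj(w,e+[74.7,-6.6,-163]),'box gap',[proj(w,(x,-258.5,0)) for x in(548,606,650,677)])
    if n=='wrist': i=w['pixels']
    else:
        c=proj(w,(620,-255,20)).astype(int);x0=np.clip(c[0]-70,0,420);y0=np.clip(c[1]-75,0,280)
        print(x0,y0);i=cv2.resize(w['pixels'][y0:y0+140,x0:x0+140],(420,420),interpolation=cv2.INTER_CUBIC)
        P.append(i);continue
    cv2.imwrite('pics/w2.png',np.clip(i[:,:,::-1]*1.3,0,255))
cv2.imwrite('pics/p2.png',np.clip(np.hstack([p[:,:,::-1] for p in P])[:,:800]*1.5,0,255))
E
```

```text
5.975 [ 583.18 -249.85  341.84] [-0.14 -3.14 -0.  ] [-0.42  0.51  1.65  0.    0.98 -1.91]
wrist leg tip/top pred [281.75 287.71] [281.84 389.78] box gap [array([270.78, 166.13]), array([275.8 , 218.79]), array([279.34, 255.88]), array([281.4 , 277.52])]
side leg tip/top pred [302.71 144.34] [305.59  98.34] box gap [array([346.29, 178.58]), array([322.44, 170.5 ]), array([304.9 , 164.58]), array([294.39, 161.05])]
246 88
scene leg tip/top pred [220.39 342.21] [210.4 297.7] box gap [array([173.9 , 322.31]), array([199.19, 342.01]), array([219.68, 357.87]), array([232.85, 368.03])]
135 264[ WARN:0@0.389] global loadsave.cpp:1063 imwrite_ Unsupported depth image for selected encoder is fallbacked to CV_8U.
```

View pics/w2.png

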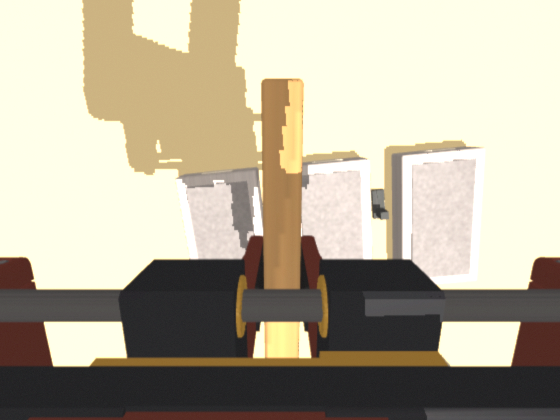

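View pics/p2.png

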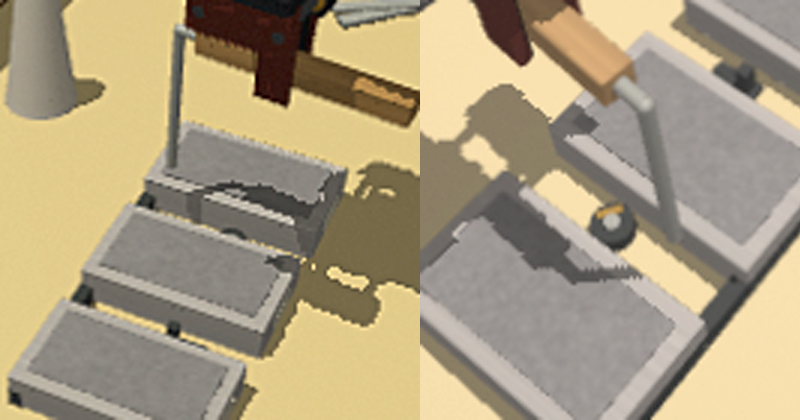

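The wrist view shows the far-gap mouth corners at (368,160) and (392,152). The side and scene crops put the leg tip at about (303.3,144) and (219.3,343.3), close to the predictions, and the case is still in its gap. I will check the gap line with the wrist and side views.

```bash
python3 - <<'E'
from h import *
np.set_printoptions(precision=1,suppress=True)
w=get_image('wrist');t=get_image('side');s=get_image('scene')
print('wrist: near-r, mid-r, far-l, far-r corners',[plane(w,p,30)[:2] for p in((257,170),(368,160),(392,152),(482,149),(181,179))])
S=lambda x,y:((x+.5)/3-.5+246,(y+.5)/3-.5+88)
print('side box: near(top-left,top-right,br,bl)',[plane(t,S(*p),30)[:2] for p in((188,122),(347,168),(318,218),(148,178))])
print('mid',[plane(t,S(*p),30)[:2] for p in((135,205),(300,258),(268,322),(82,270))])
C=lambda x,y:((x-420+.5)/3-.5+135,(y+.5)/3-.5+264)
print('scene leg tip as z10 view of case', plane(s,C(673,238),60),'side',plane(t,S(172,168),60),'case',plane(s,C(612,222),12))
E
```

```text
wrist: near-r, mid-r, far-l, far-r corners [array([ 548.4, -271.7]), array([ 548.2, -164.8]), array([ 542.7, -142. ]), array([547.3, -57. ]), array([ 550.6, -346.2])]
side box: near(top-left,top-right,br,bl) [array([ 683., -350.]), array([ 549. , -353.3]), array([ 550.3, -288.4]), array([ 683.1, -272.6])]
mid [array([ 678.8, -240.1]), array([ 547.9, -242.2]), array([ 546.2, -173.3]), array([ 683.4, -160.9])]
scene leg tip as z10 view of case [ 657.2 -258.6   60. ] side [ 658.2 -258.7   60. ] case [ 605.7 -256.9   12. ]
```

Request:
{"api": "step_arm", "payload": {"targets": [[[0,0,-0.3,0,0,0,0],[0,0,-0.3,0,0,0,0],[0,0,-0.25,0,0,0,0],[0,0,-0.25,0,0,0,0],[0,0,0,0,0,0,0]]]}}

```text
t: 6.9
ee_pos: [582.5, -250.7, 285.6]
orientation: [-0.138, -3.136, -0.001]
ft_force: [0.5, 0.4, -1.0]
width: 17.9
grasp_force: 30.0
```

```bash
python3 - <<'E'
from h import *
np.set_printoptions(precision=2,suppress=True)
o=readout.get_obs();print(o['t'],o['ee_pos'],o['ft_force'])
w=get_image('scene')
i=cv2.resize(w['pixels'][264:404,135:275],(560,560),interpolation=cv2.INTER_CUBIC)
cv2.imwrite('pics/p3.png',np.clip(i[:,:,::-1]*1.5,0,255).astype(np.uint8))
E
```

```text
6.9 [ 582.5  -250.69  285.62] [ 0.51  0.38 -1.04]
```

View pics/p3.png

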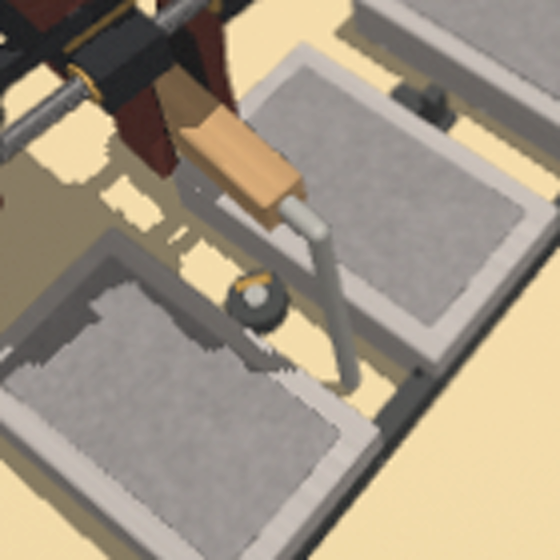

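The leg is in the gap, tip at (348,385), behind the case at (257,300) and clear of the bar. Now I draw it out.

Request:
{"api": "step_arm", "payload": {"targets": [[[-0.3,0,0,0,0,0,0],[-0.3,0,0,0,0,0,0],[-0.2,0,0,0,0,0,0],[-0.26,-0.01,0,0,0,0,0],[-0.26,-0.01,0,0,0,0,0]]]}}

```text
t: 7.58
ee_pos: [516.1, -251.9, 287.4]
orientation: [0.138, 3.138, -0.0]
ft_force: [0.7, -0.7, -0.4]
width: 17.6
grasp_force: 30.0
```

Request:
{"api": "step_arm", "payload": {"targets": [[[-0.26,-0.01,0,0,0,0,0],[-0.26,0,0,0,0,0,0],[-0.26,-0.01,0,0,0,0,0],[-0.26,0,0,0,0,0,0],[-0.2,0,0,0,0,0,0]]]}}

```text
t: 8.2
ee_pos: [454.0, -252.8, 287.1]
orientation: [-0.138, -3.138, -0.0]
ft_force: [-0.2, 0.0, -1.9]
width: 17.9
grasp_force: 30.0
```

```bash
python3 - <<'E'
from h import *
np.set_printoptions(precision=2,suppress=True)
o=readout.get_obs();print(o['t'],o['ee_pos'],o['ft_force'])
w=get_image('scene')
a=w['pixels'][250:400,110:260];t=get_image('side');c=proj(t,(520,-257,6)).astype(int);print(c)
b=t['pixels'][c[1]-75:c[1]+75,c[0]-75:c[0]+75]
i=cv2.resize(np.hstack([a,b]),(800,400),interpolation=cv2.INTER_CUBIC)
cv2.imwrite('pics/p4.png',np.clip(i[:,:,::-1]*1.5,0,255).astype(np.uint8))
E
```

```text
8.2 [ 453.97 -252.77  287.12] [-0.22  0.01 -1.89]
[358 181]
```

View pics/p4.png

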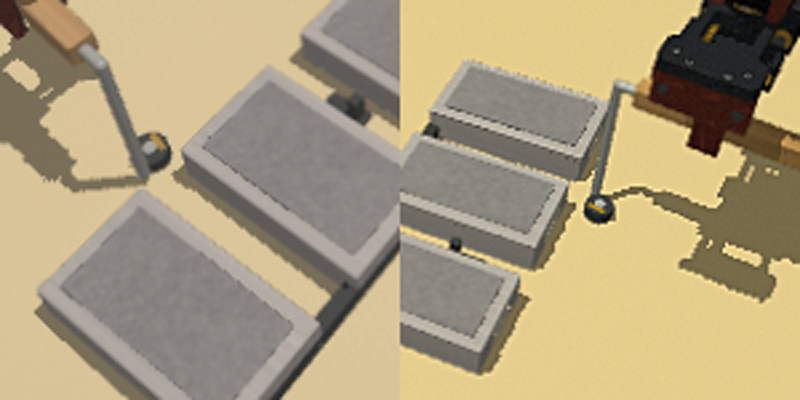

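The case has come out of the gap and rolled to the +y side of the leg, at scene crop (153,150) and side crop (598,208). I will measure it.

```bash
python3 - <<'E'
from h import *
np.set_printoptions(precision=1,suppress=True)
s=get_image('scene');t=get_image('side');k=8/3
print(plane(s,(110+153.5/k-.5,250+150.5/k-.5),8),plane(t,(283+198.5/k-.5,106+208.5/k-.5),8))
c=lambda p:p[:2]
print('mouth',plane(s,(110+142/k-.5,250+190/k-.5),30),plane(s,(110+182/k-.5,250+152/k-.5),30),plane(t,(283+166/k-.5,106+183/k-.5),30))
E
```

```text
[ 520.7 -246.4    8. ] [ 519.9 -246.2    8. ]
mouth [ 548.5 -275.2   30. ] [ 548.6 -243.1   30. ] [ 549.2 -240.    30. ]
```

Request:
{"api": "step_arm", "payload": {"targets": [[[0,-0.16,0,0,0,0,0],[0,0,0.4,0,0,0,0],[0,0,0.5,0,0,0,0],[0,0,0.5,0,0,0,0],[0,0,0.5,0,0,0,0]]]}}

```text
t: 9.02
ee_pos: [455.2, -261.3, 383.0]
orientation: [0.138, 3.138, -0.0]
ft_force: [-0.1, 0.2, -1.4]
width: 17.6
grasp_force: 30.0
```

Request:
{"api": "step_arm", "payload": {"targets": [[[0.5,0.5,0,0,0,0,0],[0.6,0.8,0,0,0,0,0],[0.5,0.9,0,0,0,0,0],[0.5,0.9,0,0,0,0,0],[0.46,0.9,0,0,0,0,0]]]}}

```text
t: 9.65
ee_pos: [584.1, -59.6, 382.2]
orientation: [0.137, 3.138, -0.0]
ft_force: [-0.2, -0.4, -1.3]
width: 17.8
grasp_force: 30.0
```

Request:
{"api": "step_arm", "payload": {"targets": [[[0,0.9,0,0,0,0,0],[0,0.9,0,0,0,0,0],[0,0.9,0,0,0,0,0],[0,0.9,0,0,0,0,0],[0,0.7,0,0,0,0,0]]]}}

```text
t: 10.28
ee_pos: [583.2, 155.9, 382.1]
orientation: [0.136, 3.138, 0.0]
ft_force: [0.1, 0.1, -1.3]
width: 17.6
grasp_force: 30.0
```

Request:
{"api": "step_arm", "payload": {"targets": [[[0,0.5,0,0,0,0,0],[0,0.2,0,0,0,0,0],[0,0,0,0,0,0,0],[0,0,0,0,0,0,0],[0,0,0,0,0,0,0]]]}}

```text
t: 10.9
ee_pos: [583.0, 188.2, 382.2]
orientation: [-0.139, -3.138, 0.0]
ft_force: [-0.7, 0.2, -0.7]
width: 17.8
grasp_force: 30.0
```

Request:
{"api": "step_arm", "payload": {"targets": [[[0,0,-0.5,0,0,0,0],[0,0,-0.5,0,0,0,0],[0,0,-0.4,0,0,0,0],[0,0,-0.25,0,0,0,0],[0,0,-0.13,0,0,0,0]]]}}

```text
t: 11.52
ee_pos: [583.0, 189.0, 292.6]
orientation: [-0.138, -3.138, 0.0]
ft_force: [-0.2, 0.6, -2.1]
width: 18.0
grasp_force: 30.0
```

Request:
{"api": "step_arm", "payload": {"targets": [[[0,0,-0.01,0,0,0,0],[0,0,0,0,0,0,0.3],[0,0,0,0,0,0,0.6],[0,0,0,0,0,0,1],[0,0,0,0,0,0,1]]]}}

```text
t: 12.15
ee_pos: [582.9, 189.2, 292.9]
orientation: [0.138, 3.138, 0.0]
ft_force: [-0.3, -0.6, -0.1]
width: 52.5
grasp_force: 0.0
```

Request:
{"api": "step_arm", "payload": {"targets": [[[0,0,0,0,0,0,1],[0,0,0,0,0,0,1],[0,0,0,0,0,0,1],[0,0,0,0,0,0,1],[0,0,0,0,0,0,1]]]}}

```text
t: 12.78
ee_pos: [582.9, 189.2, 292.7]
orientation: [-0.138, -3.139, 0.0]
ft_force: [0.2, 0.0, 0.5]
width: 87.5
grasp_force: 0.0
```

Request:
{"api": "step_arm", "payload": {"targets": [[[0,0,0.2,0,0,0,1],[0,0,0.6,0,0,0,1],[0,0,0.8,0,0,0,1],[0,0,0.8,0,0,0,1],[0,0,0,0,0,0,1]]]}}

```text
t: 13.4
ee_pos: [583.7, 189.4, 417.0]
orientation: [0.137, 3.132, 0.004]
ft_force: [0.1, 0.2, 0.2]
width: 87.7
grasp_force: 0.0
```

```bash
python3 - <<'E'
from h import *
s=get_image('scene');t=get_image('side');p=s['pixels']
i=np.hstack([p[110:400,110:390],t['pixels'][110:400,170:400]])
i=cv2.resize(i,None,fx=1.56,fy=1.56,interpolation=cv2.INTER_CUBIC);print(i.shape)
cv2.imwrite('pics/end.png',np.clip(i[:,:,::-1]*1.5,0,255).astype(np.uint8))
E
```

```text
(452, 796, 3)
```

View pics/end.png

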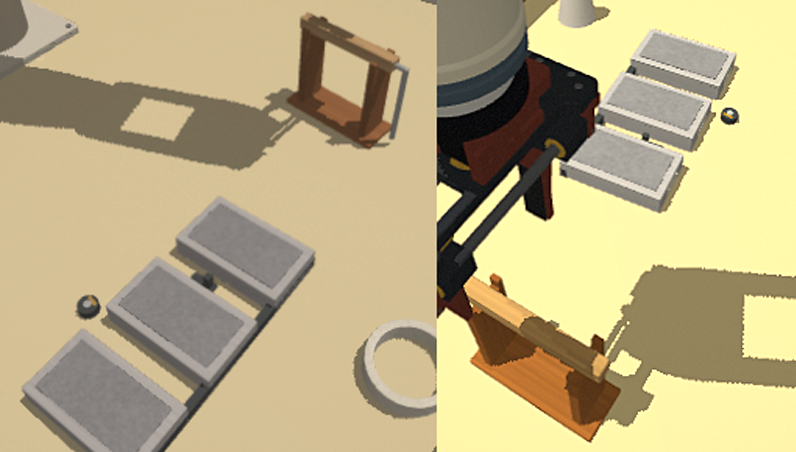

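The case lies clear in front of the boxes at (88,306). The rod is seated on its rest at (350,50), the foot is in place at (203,280), and the gripper is clear. I'm handing in.

```bash
python3 -c "
from workcell import ctrl
print(ctrl.close_job())"
```

```text
the job is handed in; nothing more can be done
None
```

I handed the job in with no verdict returned: by the cameras the bobbin case lies about 15 mm clear in front of the boxes, the rod is back on its rest and the presser foot looks unmoved, but I viewed 11 pictures, one over the limit of 10.

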